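Open the connector stock drawer and hold its sprung cover for topping up

TASK

The connector stock is to be topped up: pull the drawer of the grey stock unit fully open by its handle, then lift the drawer's sprung cover by its bar clearly past its balance point (60 degrees up from shut; go to 70 or a little more). Then ease it back and finish while holding it still just below that point, about 10 degrees under it, so that it would shut by itself if let go, with the drawer still open. Guide the cover all the way without letting it snap open or slam shut, and leave the other things on and around the unit where they are.

Things in the scene. Friction and masses are not known exactly. Their poses are not given: they have to be found in the camera images.
- drawer (a joint): Travel in m of the one drawer of the grey steel stock unit (190 mm deep along x, 240 mm wide, 130 mm high, fixed on the table): 0 shut (front flush with the unit's front), 0.155 fully open (stop). It starts 0 to 25 mm out. Pulling takes about 5 N; it stays where it is left.
- drawer_handle (a point): Middle of the drawer's handle, a level round steel bar 10 mm thick, 120 mm long, 52 mm (centre) before the drawer's front, 110 mm above the table: pinch it from above, closing along x. Axes here, as the unit's: y along this bar (to the robot's left), -x the way the drawer slides out, towards the robot (turned up to 0.25 rad). Top of drawer front: 118 mm above the table.
- cover (a joint): Angle in rad of the drawer's sprung cover: 0 shut (level), 1.55 stop (upright). Its hinge is on the drawer, along x, 130 mm to the right (-y) of the bar and level with it: the bar rises on an arc of 130 mm, up and to the right. Balance point 1.047 (60 degrees): below it the spring pulls it shut (about 7 N at the bar when shut, falling evenly to 0 at balance), above it up to the stop.
- cover_bar (a point): Middle of the round steel bar at the cover's free (left) edge: 12 mm thick, 120 mm long along the unit's x axis, 108 mm above the table when shut. Fingers can straddle it from above, closing along the unit's y: 40 mm free to its left, a hand slot 48 mm wide, 96 mm long to its right, 50 mm free below. The bar may turn in the fingers; a hard grip resists that. Under the unit's roof till drawn out.
- cap_top: Bystander: black round cap, 62 mm across, 18 mm high, on the unit's top; origin at the centre of its underside.
- relay_top: Bystander: small white and black relay, 28 x 28 x 38 mm, on the unit's top; origin at the centre of its underside.
- cap_left: Bystander: black round cap, 62 mm across, 18 mm high, on the table left of the unit (+y); origin at the centre of its underside.
- relay_right: Bystander: relay, 28 x 28 x 38 mm, on the table right of the unit (-y); origin at the centre of its underside.
- screwdriver: Bystander: screwdriver lying on the table to the right, in front of the unit; origin near its middle.
- clip_jar: Bystander: clear jar, 56 mm across, 75 mm high, left of the unit; origin at the centre of its underside.
- spool: Bystander: white plastic spool, 72 mm across, 40 mm high, on the table to the left, in front of the unit; origin at the centre of its underside.

How it is judged:
By the outcome, as a careful person would: the job done as asked, in the order asked, and still so for the second after the job is handed in, while the arm keeps its last pose, push and grip.
It also fails if it takes over 58 s, if anything falls off the work surface, if the arm or the gripper's body presses on something with over 40 N, if the wrist force passes 120 N, or if a joint passes its speed limit or range.

ROBOT

A 7-joint arm with a two-finger parallel gripper is mounted at the origin on the work surface. World frame = base frame: x ahead of the robot, y to its left, z up, the work surface at z = 0. Lengths are in m, angles in rad, forces in N, time in s.
With the tool pointing down it reaches from about 0.4 to 0.925 m from the base axis. Payload 5.6 kg.
Tool frame: the origin (TCP) lies midway between the tips of the shut fingers; the grasp point (between the pads) lies 19 mm behind it; z points along the fingers, y is the line along which they close (so a half turn about z gives the same grasp; the last joint's range is limited). The gripper opens to 85 mm and grips with 20 to 120 N. Pads are 22 mm wide; open, the fingers measure 114 mm over their backs; the gripper's body (76 mm by 85 mm) begins 54 mm behind the grasp point. The pads swing forward as they close: fully open they stand 13 mm farther back than shut.
Start: joints at [-0.043, 0.468, -0.012, 1.603, 0.006, 1.071, -0.056], TCP at [0.65, -0, 0.231] pointing down, gripper open.
Joint ranges: [-2.53, 2.53], [-0.31, 2.02], [-1.57, 1.55], [0.28, 2.44], [-1.29, 4.43], [0.15, 1.84], [-2.92, 2.92]. Speed limits (rad/s): [2.57, 2.57, 3.14, 3.14, 3.14, 3.14, 3.14].

INTERFACE

Orientations are given as a unit quaternion [w, x, y, z].
In Python, from rig import * gives the robot as it stands. The module is installed in compiled form; this text tells all that it offers.
- The arm moves only by the tool send_rows, never from a script. Its argument "deltas" is a list of rows, each a list of 2 entries, a list of its own where there are three numbers: the shift along the tool's x, y, z in cm, then the turn, a rotation vector about the tool's x, y, z in units of 5 degrees (1.0 is 5 degrees). A call has 1 to 10 rows; each row is the pose to reach, as a shift and turn from the pose commanded when the call began, along the tool's axes at that moment; what a row does not reach only later rows make up. A row lasts 1/8 s, in which the tool goes at most 62.5 mm and 10.7 degrees, less where a joint would pass 70% of its speed; a pose out of reach is approached as far as the arm can. A call with a gripper value outside its range is refused whole. "claw" is the opening, from 0 (shut) to 1 (fully open), set as the call begins (left out, the last holds). The fingers move at their own pace and stop on an object; the grip force is fixed at half the most. Time passes only in rows, so rows that repeat a pose let the fingers close. It gives the time, the measured TCP pose, the force, the opening and the grip force at its end, in the units of the state.
- state(): the state, without advancing time (a new reading comes with each control period).
- capture(name): name is "scene" or "side" or "wrist"; returns a dict with "color" (400x640x3 uint8, red, green, blue), "camera_matrix" (3x3 intrinsics, pixels), "rvec" (rotation vector, rad) and "tvec" (3), from world to camera coordinates, as OpenCV has them; the wrist camera has in their place "hand_eye" (4x4, takes a point from camera to tool coordinates, whose origin is the TCP and whose axes are the flange's). Camera axes: x right, y down, z forward; pixel columns grow to the right and rows downward; lengths in m; the calibration is good to about 2 mm. A picture is of the moment at which its call begins: read the wrist's pose just before it. There is no depth.
- sign_off(): hands the job in; it is judged then, once.
The state is a dict: "clock": time; "joints": joint angles; "qd": joint speeds; "joint_torque": joint torques, N m; "tool_pos": TCP position; "eef_rot": TCP orientation; "ft_force": force on the tool from outside, world axes, zero at the start; "torque": the same for the moment, N m; "gripper_width": finger opening in m; "gripper_force": force on a finger pad.
Only numpy, scipy, OpenCV 4.12 (cv2) and the standard library are available. Lean on these libraries where they do the work, as an engineer would, in place of code of your own. Each camera call takes 0.05 s, during which the arm holds its last target. There are 200 camera calls.

## Working session

There is one attempt and no reset: what is moved stays moved. The work goes in short steps, Python scripts to look and compute and a tool call to move; the robot and the scene stay as the last step left them, time stands still between calls to the robot, and variables do not carry over. Pictures are saved under pics/ and viewed, at most 10 in all, crops included, and the job is handed in when it is done.

Besides the shell and the picture viewer there is one more tool, called after "Request:" as a command line: name --argument value ..., lists and objects as JSON in quotes. send_rows: Moves the arm, as the interface text tells. Its arguments: {"type":"object","properties":{"deltas":{"type":"array"},"claw":{"type":"number"}},"required":["deltas"]}

```bash
mkdir -p pics
cat > h.py <<'E'
from rig import *
import numpy as np, cv2
from scipy.spatial.transform import Rotation as R
def snap(n,f):
    s=state() if n=="wrist" else None
    c=capture(n); cv2.imwrite(f"pics/{f}.png",c["color"][:,:,::-1])
    K=np.array(c["camera_matrix"])
    if n=="wrist":
        q=s["eef_rot"];T=np.eye(4);T[:3,:3]=R.from_quat([q[1],q[2],q[3],q[0]]).as_matrix();T[:3,3]=s["tool_pos"]
        M=T@np.array(c["hand_eye"]);Rw=M[:3,:3];o=M[:3,3]
    else:
        Rw=cv2.Rodrigues(np.array(c["rvec"],float))[0].T;o=-Rw@np.array(c["tvec"],float).ravel()
    np.savez(f"pics/{f}.npz",K=K,R=Rw,o=o); return c["color"]
def ray(f,u,v):
    d=np.load(f"pics/{f}.npz"); r=d["R"]@np.linalg.inv(d["K"])@[u,v,1]; return d["o"],r/np.linalg.norm(r)
def onz(f,u,v,z):
    o,r=ray(f,u,v); return o+r*(z-o[2])/r[2]
def tri(obs):
    A=np.zeros((3,3));b=np.zeros(3)
    for f,u,v in obs:
        o,r=ray(f,u,v);P=np.eye(3)-np.outer(r,r);A+=P;b+=P@o
    return np.linalg.solve(A,b)
def proj(f,p):
    d=np.load(f"pics/{f}.npz"); x=d["K"]@(d["R"].T@(np.array(p)-d["o"])); return x[:2]/x[2]
E
python3 -c "
from h import *
a=[snap(n,n+'0') for n in ('scene','side','wrist')]
print(state())
for n in ('scene0','side0','wrist0'):print(np.load('pics/'+n+'.npz')['o'])
"
```

```text
{'clock': 0.15, 'joints': array([-0.04300157,  0.46818663, -0.01157171,  1.6033861 ,  0.00597837,
        1.07139833, -0.05628048]), 'qd': array([-0.00138448, -0.00144311, -0.00137007, -0.00144904, -0.00026818,
        0.0006513 , -0.00107952]), 'joint_torque': array([ 7.85188859e-04, -5.32791960e+01,  2.14623066e-02, -2.51555961e+01,
        1.13295941e-02,  5.56105006e-03, -3.78186076e-05]), 'tool_pos': array([ 6.49586028e-01, -7.37046698e-05,  2.30560269e-01]), 'eef_rot': array([-4.39309918e-04,  7.07135708e-01,  7.07077534e-01, -5.08628718e-04]), 'ft_force': array([0.98280691, 0.96975628, 0.73154866]), 'torque': array([0.00828918, 0.01643641, 0.03511116]), 'gripper_force': 0.0, 'gripper_width': 0.08506107101932557}
[0.96614629 0.43560807 0.90973377]
[ 0.43998624 -0.5137603   0.79750916]
[0.65044039 0.08224245 0.37359802]
```

View pics/scene0.png

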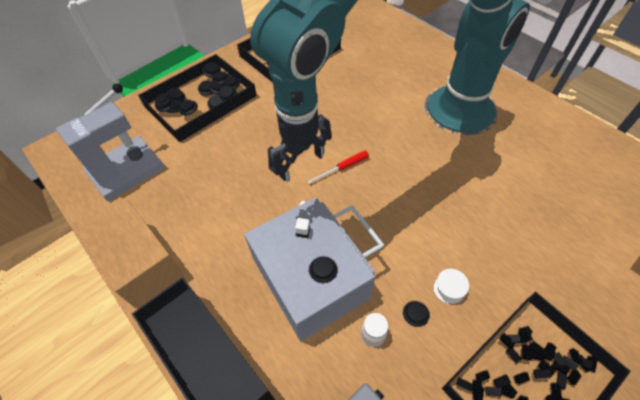

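View pics/side0.png

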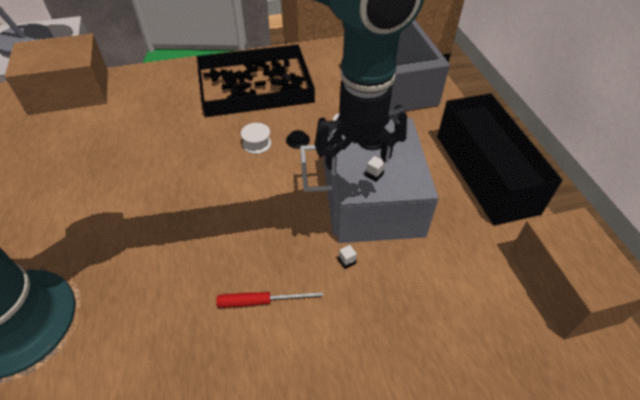

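View pics/wrist0.png

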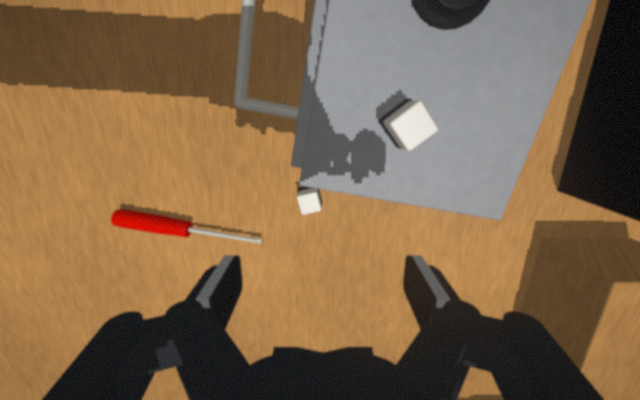

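Scene: handle bar from about (352,208) (right end) to (382,243) (left end). Side: the ends are at (305,190) and (304,148). Wrist: right corner at (240,103), with the bar running to (249,0); the lower relay is on the unit's right and the cap and relay are on top.

```bash
python3 -c "
from h import *
Rr=tri([('scene0',352,209),('side0',305,189),('wrist0',241,102)])
L=tri([('scene0',381,243),('side0',304,148)])
print(Rr,L,(Rr+L)/2,np.arctan2(-(L-Rr)[0],(L-Rr)[1]),np.linalg.norm(L-Rr))
for f in('scene0','side0','wrist0'):print(proj(f,Rr),proj(f,L))
a=onz('wrist0',241,102,.11);b=onz('wrist0',249,3,.11);print(a,b,np.arctan2(-(b-a)[0],(b-a)[1]))
# unit roof edges
a=onz('wrist0',303,184,.13);b=onz('wrist0',500,218,.13);print(a,b,np.arctan2((b-a)[1],(b-a)[0]))
print('captop',onz('scene0',322,268,.148),'relaytop',onz('scene0',303,226,.168),'capl',onz('scene0',416,312,.018),'spool',onz('scene0',452,281,.04),'jar',onz('scene0',375,323,.075), 'relR',onz('wrist0',309,202,.038))
"
```

```text
[0.57757237 0.08635637 0.10602108] [0.59993194 0.19898965 0.11363653] [0.58875216 0.14267301 0.10982881] -0.19596875429174915 0.11508345848984095
[352.09032436 208.24006992] [380.14050479 243.30937798]
[305.72239708 189.72460447] [303.11192791 147.6762187 ]
[240.8154258   99.17308919] [254.36142156 -63.24286993]
[0.57860419 0.08395464 0.11      ] [0.59174458 0.15832154 0.11      ] -0.17489148967636645
[0.63293175 0.01491397 0.13      ] [ 0.81457517 -0.01749727  0.13      ] -0.1765750249111305
captop [0.74601566 0.16842116 0.148     ] relaytop [0.71697525 0.07499753 0.168     ] capl [0.62273019 0.34608343 0.018     ] spool [0.51466225 0.35575204 0.04      ] jar [0.72574586 0.31004708 0.075     ] relR [ 0.63333478 -0.03384517  0.038     ]
```

Request:
send_rows --deltas '[[[5,-2,0],[0,0,1]],[[10,-4.2,0],[0,0,2]],[[14.3,-6.2,0],[0,0,2]],[[14.3,-6.2,0],[0,0,2]],[[14.3,-6.2,4],[0,0,2]],[[14.3,-6.2,8],[0,0,2]],[[14.3,-6.2,11],[0,0,2]],[[14.3,-6.2,13],[0,0,2]],[[14.3,-6.2,14],[0,0,2]],[[14.3,-6.2,14],[0,0,2]]]' --claw 0.5

```text
clock: 1.4
tool_pos: [0.5882, 0.1427, 0.0911]
eef_rot: [-0.0, 0.766, 0.643, -0.0]
ft_force: [-0.2, -0.3, 0.7]
gripper_width: 0.0425
gripper_force: 0.0
```

Request:
send_rows --deltas '[[[0,0,0],[0,0,0]],[[0,0,0],[0,0,0]],[[0,0,0],[0,0,0]],[[0,0,0],[0,0,0]],[[0,0,0],[0,0,0]]]' --claw 0

```text
clock: 2.02
tool_pos: [0.5884, 0.1432, 0.0925]
eef_rot: [0.0, 0.766, 0.643, 0.001]
ft_force: [-1.5, -0.4, 7.0]
gripper_width: 0.0076
gripper_force: 58.6
```

Request:
send_rows --deltas '[[[0,-0.7,0],[0,0,0]],[[0,-2,0],[0,0,0]],[[0,-3.7,0],[0,0,0]],[[0,-5.5,0],[0,0,0]],[[0,-7.3,0],[0,0,0]],[[0,-9,0],[0,0,0]],[[0,-10.5,0],[0,0,0]],[[0,-11.8,0],[0,0,0]],[[0,-12.8,0],[0,0,0]],[[0,-13.2,0],[0,0,0]]]'

```text
clock: 3.28
tool_pos: [0.4601, 0.1665, 0.0925]
eef_rot: [0.001, 0.766, 0.643, 0.003]
ft_force: [6.0, -0.7, 3.6]
gripper_width: 0.0074
gripper_force: 59.4
```

Request:
send_rows --deltas '[[[0,-0.3,0],[0,0,0]],[[0,-0.6,0],[0,0,0]],[[0,-0.8,0],[0,0,0]],[[0,-0.9,0],[0,0,0]],[[0,-1,0],[0,0,0]]]'

```text
clock: 3.9
tool_pos: [0.4506, 0.1683, 0.0925]
eef_rot: [0.001, 0.766, 0.643, 0.003]
ft_force: [5.9, 0.1, 5.7]
gripper_width: 0.0082
gripper_force: 59.6
```

Request:
send_rows --deltas '[[[0,-0.3,0],[0,0,0]],[[0,-0.5,0],[0,0,0]],[[0,-0.7,0],[0,0,0]],[[0,-0.7,0],[0,0,0]]]'

```text
clock: 4.4
tool_pos: [0.4456, 0.1692, 0.0925]
eef_rot: [0.002, 0.766, 0.642, 0.004]
ft_force: [10.9, -0.4, -0.8]
gripper_width: 0.008
gripper_force: 59.1
```

Request:
send_rows --deltas '[[[0,-0.3,0],[0,0,0]],[[0,-0.5,0],[0,0,0]],[[0,-0.5,0],[0,0,0]]]'

```text
clock: 4.78
tool_pos: [0.4456, 0.1693, 0.0926]
eef_rot: [0.004, 0.767, 0.642, 0.008]
ft_force: [24.8, -2.6, -15.1]
gripper_width: 0.0076
gripper_force: 58.3
```

Request:
send_rows --deltas '[[[0,0.5,0],[0,0,0]],[[0,0.9,0],[0,0,0]],[[0,0.9,0],[0,0,0]]]'

```text
clock: 5.15
tool_pos: [0.4459, 0.1691, 0.0924]
eef_rot: [-0.0, 0.766, 0.643, 0.001]
ft_force: [0.4, 1.6, 9.9]
gripper_width: 0.0077
gripper_force: 61.1
```

Request:
send_rows --deltas '[[[0,0,0],[0,0,0]],[[0,0,0],[0,0,0]],[[0,0,0],[0,0,0]],[[0,0,-2],[0,0,0]],[[0,0,-6],[0,0,0]],[[-1,2,-10],[0,0,0]],[[-3,5,-14],[0,0,0]],[[-5,8,-18],[0,0,0]],[[-5,8,-18],[0,0,0]]]' --claw 0.5

```text
clock: 6.28
tool_pos: [0.5185, 0.1028, 0.2742]
eef_rot: [0.002, 0.768, 0.641, 0.003]
ft_force: [-0.3, 0.6, -0.4]
gripper_width: 0.0427
gripper_force: 0.0
```

```bash
python3 -c "
from h import *
for n in ('wrist','scene','side'):snap(n,n+'1')
"
```

```text
(no output)
```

View pics/wrist1.png

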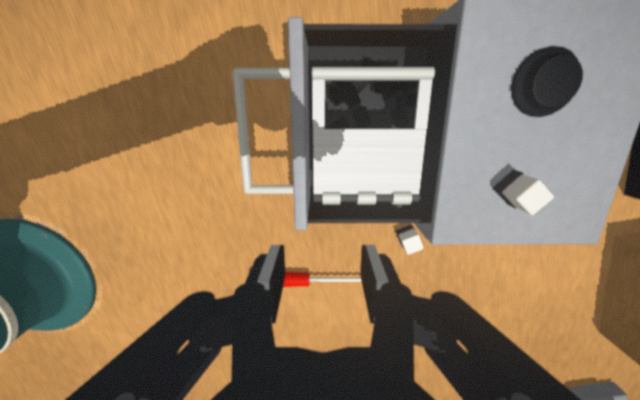

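View pics/scene1.png

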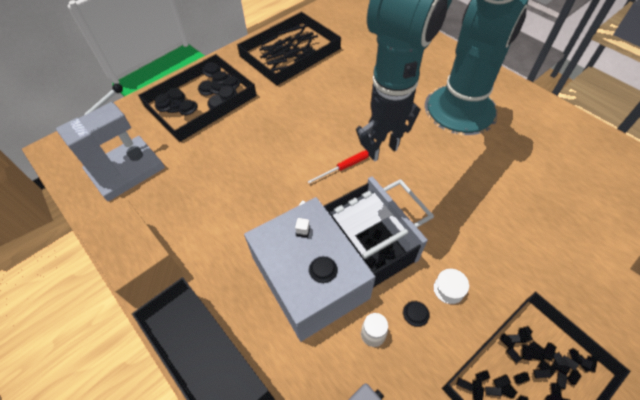

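The drawer is open. In the wrist view the cover bar runs from (313,73) to (434,73), the slot spans rows 80–128, and the hinge is at row 198. In the scene view the bar runs from about (357,252) to (405,231).

```bash
python3 -c "
from h import *
c=cv2.imread('pics/scene1.png')
cv2.imwrite('pics/sc.png',cv2.resize(c[170:290,320:440],None,fx=5,fy=5,interpolation=2))
a=onz('wrist1',313,73,.108);b=onz('wrist1',434,73,.108);h=onz('wrist1',367,198,.108);m=(a+b)/2
print(a,b,m,h,np.arctan2((b-a)[1],(b-a)[0]),np.linalg.norm(b-a))
for p in(a,b):print(proj('scene1',p),proj('side1',p))
ux=np.array([np.cos(.176),-np.sin(.176)]);uy=np.array([-ux[1],ux[0]]);print((m-h)[:2]@uy,(m-h)[:2]@ux)
"
```

```text
[0.53104416 0.21459105 0.108     ] [0.65046355 0.19309611 0.108     ] [0.59075385 0.20384358 0.108     ] [0.56732835 0.07417098 0.108     ] -0.17808843801362464 0.12133846253720867
[405.68266742 230.9983459 ] [270.44823728 150.28908885]
[362.05132984 256.41895011] [326.34753658 147.3754361 ]
0.13177104951199226 0.00035888894568907346
```

View pics/sc.png

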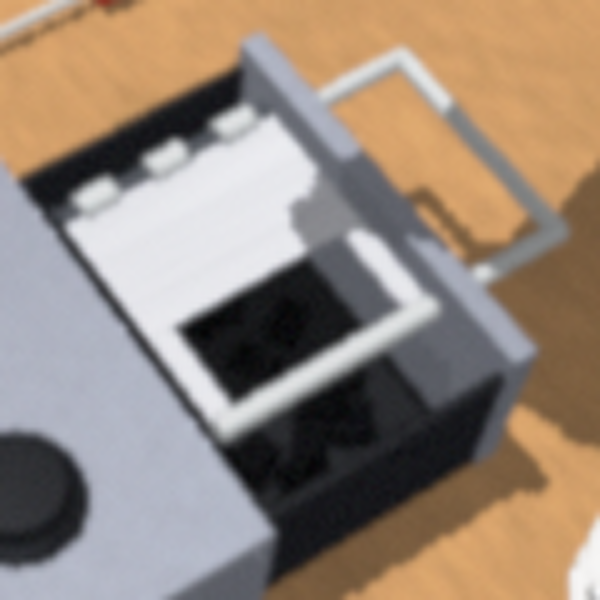

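Request:
send_rows --deltas '[[[1.5,0.7,0],[0,0,-2]],[[3,1.5,0],[0,0,-4]],[[5,2.5,0],[0,0,-6]],[[7,3.5,0],[0,0,-8]],[[9,4.5,0],[0,0,-10]],[[11.1,5.7,0],[0,0,-12]],[[11.1,5.7,0],[0,0,-14]],[[11.1,5.7,0],[0,0,-16]],[[11.1,5.7,0],[0,0,-18]],[[11.1,5.7,0],[0,0,-18]]]'

```text
clock: 7.68
tool_pos: [0.5892, 0.2052, 0.2696]
eef_rot: [-0.002, 0.087, 0.996, -0.0]
ft_force: [0.1, -0.3, -0.2]
gripper_width: 0.0427
gripper_force: 0.0
```

```bash
python3 -c "
from h import *
s=state();print(s['joints'],s['tool_pos'],s['eef_rot'],s['clock'])
q=s['eef_rot'];print(R.from_quat([q[1],q[2],q[3],q[0]]).as_matrix().round(3))
snap('wrist','wrist2')
print(proj('wrist2',[.531,.2146,.108]),proj('wrist2',[.6505,.193,.108]))
"
```

```text
[-0.18148946  0.41142784 -0.27608968  1.61309315  0.11927857  1.13687299
  0.90987804] [0.58924906 0.20520315 0.26958393] [-1.60236588e-03  8.72268034e-02  9.96187140e-01 -3.15413386e-04] 7.675
[[-0.985  0.174 -0.003]
 [ 0.174  0.985 -0.   ]
 [ 0.003 -0.001 -1.   ]]
[321.65066214 127.44507893] [321.23687015 233.36840781]
```

View pics/wrist2.png

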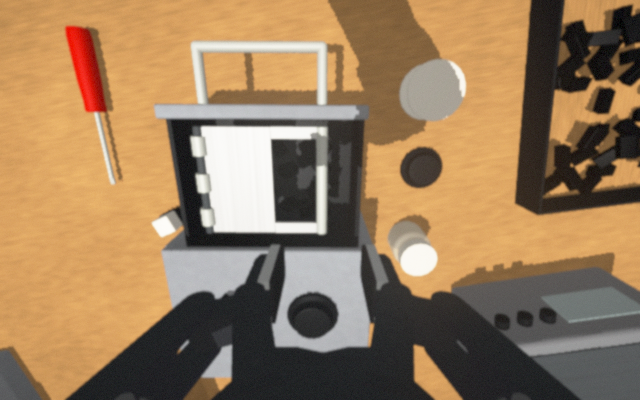

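The bar is at column 321, rows 127–233, which matches the projection. Descending.

Request:
send_rows --deltas '[[[0,0,4],[0,0,0]],[[0,0,8],[0,0,0]],[[0,0,12],[0,0,0]],[[0,0,15],[0,0,0]],[[0,0,17],[0,0,0]],[[0,0,18.2],[0,0,0]],[[0,0,18.2],[0,0,0]]]'

```text
clock: 8.6
tool_pos: [0.5905, 0.2045, 0.0889]
eef_rot: [-0.0, 0.087, 0.996, -0.0]
ft_force: [-0.3, -0.1, 0.1]
gripper_width: 0.0429
gripper_force: 0.0
```

Request:
send_rows --deltas '[[[0,0,0],[0,0,0]],[[0,0,0],[0,0,0]],[[0,0,0],[0,0,0]],[[0,0,0],[0,0,0]],[[0,0,0],[0,0,0]]]' --claw 0

```text
clock: 9.22
tool_pos: [0.5913, 0.2033, 0.0905]
eef_rot: [0.001, 0.088, 0.996, -0.001]
ft_force: [-1.8, -4.1, 6.4]
gripper_width: 0.0099
gripper_force: 58.7
```

```bash
cat > p.py <<'E'
# rows: cover angle a (deg) with tool tilt k*a, from present commanded angle a0
import sys
from h import *
a0,k=float(sys.argv[1]),float(sys.argv[2]); L=13.0; g=1.9
# unit plane (y left, z up); tool tilt t about ux: tool y=(c,s), tool z=(s,-c)
def tcp(a):
    a=np.radians(a);t=k*a; return L*np.array([np.cos(a),np.sin(a)])+g*np.array([np.sin(t),-np.cos(t)])
t0=np.radians(k*a0);Y=np.array([np.cos(t0),np.sin(t0)]);Z=np.array([np.sin(t0),-np.cos(t0)])
for a in map(float,sys.argv[3:]):
    d=tcp(a)-tcp(a0);print(a,(d@Y).round(2),(d@Z).round(2),'rx',round(-k*(a-a0)/5,2))
E
python3 p.py 0 .6 1 2 4 6 8 10; python3 -c "
from h import *
s=state();print(s['joints'],s['ft_force'],s['torque'])"
```

```text
1.0 0.02 -0.23 rx -0.12
2.0 0.03 -0.45 rx -0.24
4.0 0.05 -0.91 rx -0.48
6.0 0.05 -1.36 rx -0.72
8.0 0.03 -1.82 rx -0.96
10.0 0.0 -2.27 rx -1.2
[-0.20984979  0.60963917 -0.23773414  1.7523784   0.19096587  0.80164049
  0.85555528] [-1.7985782  -4.09363663  6.44697165] [-0.80366516  0.45170342 -0.01759792]
```

```bash
python3 p.py 0 .5 1 3 5 7.5 10 12.5 15 17.5 19 20;python3 p.py 20 .5 21 23 25 27.5 30 32.5 35 37.5 39 40; python3 p.py 40 .5 41 43 45 47 49 51 53 54 55;python3 p.py 55 .5 56 57 58.5 60 61.5 63 64.5 66 67 68
```

```text
1.0 0.01 -0.23 rx -0.1
3.0 0.03 -0.68 rx -0.3
5.0 0.03 -1.13 rx -0.5
7.5 0.01 -1.7 rx -0.75
10.0 -0.03 -2.26 rx -1.0
12.5 -0.1 -2.83 rx -1.25
15.0 -0.19 -3.38 rx -1.5
17.5 -0.31 -3.93 rx -1.75
19.0 -0.39 -4.26 rx -1.9
20.0 -0.45 -4.48 rx -2.0
21.0 -0.02 -0.22 rx -0.1
23.0 -0.09 -0.67 rx -0.3
25.0 -0.16 -1.11 rx -0.5
27.5 -0.28 -1.66 rx -0.75
30.0 -0.42 -2.2 rx -1.0
32.5 -0.59 -2.73 rx -1.25
35.0 -0.77 -3.25 rx -1.5
37.5 -0.98 -3.77 rx -1.75
39.0 -1.12 -4.07 rx -1.9
40.0 -1.21 -4.27 rx -2.0
41.0 -0.06 -0.21 rx -0.1
43.0 -0.2 -0.63 rx -0.3
45.0 -0.35 -1.05 rx -0.5
47.0 -0.52 -1.46 rx -0.7
49.0 -0.7 -1.86 rx -0.9
51.0 -0.89 -2.26 rx -1.1
53.0 -1.1 -2.65 rx -1.3
54.0 -1.21 -2.84 rx -1.4
55.0 -1.32 -3.03 rx -1.5
56.0 -0.09 -0.2 rx -0.1
57.0 -0.18 -0.4 rx -0.2
58.5 -0.33 -0.69 rx -0.35
60.0 -0.48 -0.98 rx -0.5
61.5 -0.65 -1.27 rx -0.65
63.0 -0.82 -1.55 rx -0.8
64.5 -0.99 -1.83 rx -0.95
66.0 -1.18 -2.1 rx -1.1
67.0 -1.3 -2.28 rx -1.2
68.0 -1.43 -2.45 rx -1.3
```

Request:
send_rows --deltas '[[[0,0.01,-0.23],[-0.1,0,0]],[[0,0.03,-0.68],[-0.3,0,0]],[[0,0.03,-1.13],[-0.5,0,0]],[[0,0.01,-1.7],[-0.75,0,0]],[[0,-0.03,-2.26],[-1,0,0]],[[0,-0.1,-2.83],[-1.25,0,0]],[[0,-0.19,-3.38],[-1.5,0,0]],[[0,-0.31,-3.93],[-1.75,0,0]],[[0,-0.39,-4.26],[-1.9,0,0]],[[0,-0.45,-4.48],[-2,0,0]]]'

```text
clock: 10.48
tool_pos: [0.5902, 0.1993, 0.1341]
eef_rot: [0.008, 0.087, 0.992, 0.087]
ft_force: [4.4, -3.0, -7.6]
gripper_width: 0.0097
gripper_force: 58.4
```

```bash
cat > st.py <<'E'
from h import *
s=state();q=s['eef_rot'];M=R.from_quat([q[1],q[2],q[3],q[0]]).as_matrix()
uy=np.array([.1751,.9846,0]);ux=np.array([.9846,-.1751,0])
t=np.degrees(np.arctan2(M[:,1][2],M[:,1]@uy))
g=np.array(s['tool_pos'])-.019*M[:,2]
y=g@uy-(.3044-.130);z=g[2]-.108
print('tilt',t.round(1),'ang',np.degrees(np.arctan2(z,y)).round(1),'r',np.hypot(y,z).round(4),'ux',(g@ux).round(4),'tq',(np.array(s['torque'])@ux).round(2),'F uy,z',(s['ft_force']@uy).round(1),s['ft_force'][2].round(1),'w',s['gripper_width'],s['joints'].round(2))
E
python3 st.py
```

```text
tilt 10.0 ang 20.2 r 0.1298 ux 0.5462 tq -0.86 F uy,z -2.2 -7.6 w 0.00973417487186335 [-0.03  0.54 -0.36  1.79  0.04  0.75  1.03]
```

Request:
send_rows --deltas '[[[0,-0.02,-0.22],[-0.1,0,0]],[[0,-0.09,-0.67],[-0.3,0,0]],[[0,-0.16,-1.11],[-0.5,0,0]],[[0,-0.28,-1.66],[-0.75,0,0]],[[0,-0.42,-2.2],[-1,0,0]],[[0,-0.59,-2.73],[-1.25,0,0]],[[0,-0.77,-3.25],[-1.5,0,0]],[[0,-0.98,-3.77],[-1.75,0,0]],[[0,-1.12,-4.07],[-1.9,0,0]],[[0,-1.21,-4.27],[-2,0,0]]]'

```text
clock: 11.72
tool_pos: [0.5866, 0.1807, 0.1744]
eef_rot: [0.015, 0.086, 0.981, 0.173]
ft_force: [3.1, -3.3, -6.6]
gripper_width: 0.0097
gripper_force: 58.4
```

```bash
python3 st.py
```

```text
tilt 20.0 ang 40.2 r 0.1306 ux 0.546 tq -1.39 F uy,z -2.7 -6.6 w 0.009708098973744193 [ 0.19  0.49 -0.49  1.83 -0.14  0.73  1.26]
```

Request:
send_rows --deltas '[[[0,-0.06,-0.21],[-0.1,0,0]],[[0,-0.2,-0.63],[-0.3,0,0]],[[0,-0.35,-1.05],[-0.5,0,0]],[[0,-0.52,-1.46],[-0.7,0,0]],[[0,-0.7,-1.86],[-0.9,0,0]],[[0,-0.89,-2.26],[-1.1,0,0]],[[0,-1.1,-2.65],[-1.3,0,0]],[[0,-1.21,-2.84],[-1.4,0,0]],[[0,-1.32,-3.03],[-1.5,0,0]]]'

```text
clock: 12.85
tool_pos: [0.5828, 0.1589, 0.1987]
eef_rot: [0.021, 0.084, 0.968, 0.237]
ft_force: [2.7, 0.2, -3.0]
gripper_width: 0.0098
gripper_force: 58.5
```

```bash
python3 st.py; python3 -c "
from h import *
snap('scene','scene3')"; python3 p.py 68 .5 69 70 71 72 72.5; python3 p.py 72.5 .5 72 71 70 68.5 67 65 63 61.5 60 59; python3 p.py 59 .5 58 57 56 54.5 53 52 51 50.5 50
```

```text
tilt 27.6 ang 55.0 r 0.1313 ux 0.546 tq -0.48 F uy,z 0.6 -3.0 w 0.009751266978993456 [ 0.38  0.48 -0.6   1.86 -0.29  0.74  1.45]
69.0 -0.11 -0.19 rx -0.1
70.0 -0.23 -0.37 rx -0.2
71.0 -0.35 -0.55 rx -0.3
72.0 -0.47 -0.74 rx -0.4
72.5 -0.53 -0.82 rx -0.45
72.0 0.06 0.09 rx 0.05
71.0 0.17 0.28 rx 0.15
70.0 0.28 0.46 rx 0.25
68.5 0.44 0.75 rx 0.4
67.0 0.6 1.04 rx 0.55
65.0 0.79 1.43 rx 0.75
63.0 0.97 1.83 rx 0.95
61.5 1.09 2.13 rx 1.1
60.0 1.21 2.44 rx 1.25
59.0 1.28 2.65 rx 1.35
58.0 0.09 0.2 rx 0.1
57.0 0.18 0.4 rx 0.2
56.0 0.27 0.6 rx 0.3
54.5 0.39 0.91 rx 0.45
53.0 0.51 1.22 rx 0.6
52.0 0.58 1.42 rx 0.7
51.0 0.65 1.63 rx 0.8
50.5 0.68 1.74 rx 0.85
50.0 0.71 1.84 rx 0.9
```

View pics/scene3.png

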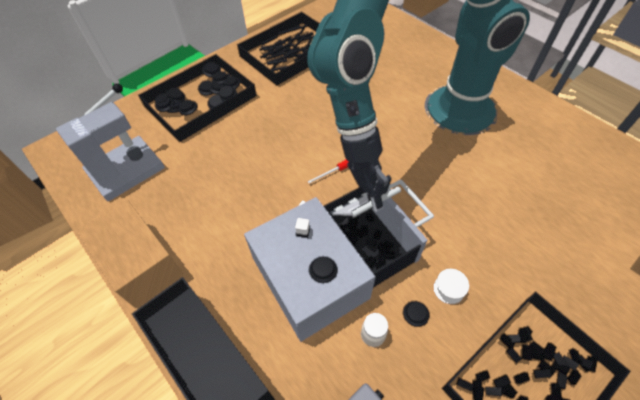

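The cover is raised with the bar in the fingers near (375,200). The drawer is still open and the bystanders haven't moved.

Request:
send_rows --deltas '[[[0,-0.09,-0.2],[-0.1,0,0]],[[0,-0.18,-0.4],[-0.2,0,0]],[[0,-0.33,-0.69],[-0.35,0,0]],[[0,-0.48,-0.98],[-0.5,0,0]],[[0,-0.65,-1.27],[-0.65,0,0]],[[0,-0.82,-1.55],[-0.8,0,0]],[[0,-0.99,-1.83],[-0.95,0,0]],[[0,-1.18,-2.1],[-1.1,0,0]],[[0,-1.3,-2.28],[-1.2,0,0]],[[0,-1.43,-2.45],[-1.3,0,0]]]'

```text
clock: 14.15
tool_pos: [0.5786, 0.1357, 0.2144]
eef_rot: [0.026, 0.083, 0.952, 0.292]
ft_force: [0.9, 4.1, 5.2]
gripper_width: 0.0098
gripper_force: 58.5
```

Request:
send_rows --deltas '[[[0,-0.11,-0.19],[-0.1,0,0]],[[0,-0.23,-0.37],[-0.2,0,0]],[[0,-0.35,-0.55],[-0.3,0,0]],[[0,-0.47,-0.74],[-0.4,0,0]],[[0,-0.53,-0.82],[-0.45,0,0]],[[0,-0.53,-0.82],[-0.45,0,0]],[[0,-0.53,-0.82],[-0.45,0,0]]]'

```text
clock: 15.02
tool_pos: [0.577, 0.1273, 0.2184]
eef_rot: [0.027, 0.082, 0.946, 0.311]
ft_force: [0.3, 4.2, 7.9]
gripper_width: 0.0096
gripper_force: 58.6
```

```bash
python3 st.py; python3 -c "
from h import *
snap('scene','scene4');snap('side','side4')
c=cv2.imread('pics/scene4.png');d=cv2.imread('pics/side4.png')
f=lambda i:cv2.resize(i,(390,390),interpolation=2)
cv2.imwrite('pics/c4.png',np.hstack([f(c[150:280,310:440]),f(d[70:230,230:390])]))"
```

```text
tilt 36.4 ang 72.1 r 0.1321 ux 0.5459 tq 1.24 F uy,z 4.2 7.9 w 0.009624892586202085 [ 0.59  0.5  -0.7   1.88 -0.44  0.78  1.68]
```

View pics/c4.png

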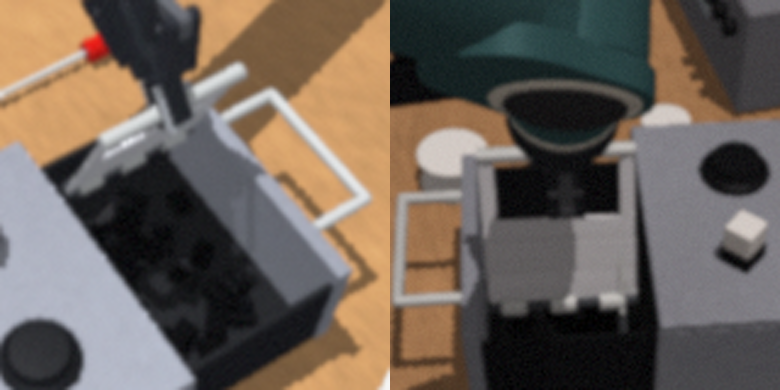

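The bar is held high in both views at about 72°: scene ends near (391,174) and (345,198). Easing back.

Request:
send_rows --deltas '[[[0,0.06,0.09],[0.05,0,0]],[[0,0.17,0.28],[0.15,0,0]],[[0,0.28,0.46],[0.25,0,0]],[[0,0.44,0.75],[0.4,0,0]],[[0,0.6,1.04],[0.55,0,0]],[[0,0.79,1.43],[0.75,0,0]],[[0,0.97,1.83],[0.95,0,0]],[[0,1.09,2.13],[1.1,0,0]],[[0,1.21,2.44],[1.25,0,0]],[[0,1.28,2.65],[1.35,0,0]]]'

```text
clock: 16.38
tool_pos: [0.5816, 0.152, 0.2041]
eef_rot: [0.023, 0.084, 0.963, 0.254]
ft_force: [1.2, 2.0, 7.2]
gripper_width: 0.01
gripper_force: 58.8
```

Request:
send_rows --deltas '[[[0,0.09,0.2],[0.1,0,0]],[[0,0.18,0.4],[0.2,0,0]],[[0,0.27,0.6],[0.3,0,0]],[[0,0.39,0.91],[0.45,0,0]],[[0,0.51,1.22],[0.6,0,0]],[[0,0.58,1.42],[0.7,0,0]],[[0,0.65,1.63],[0.8,0,0]],[[0,0.68,1.74],[0.85,0,0]],[[0,0.71,1.84],[0.9,0,0]],[[0,0.71,1.84],[0.9,0,0]]]'

```text
clock: 17.62
tool_pos: [0.5843, 0.167, 0.1909]
eef_rot: [0.019, 0.085, 0.973, 0.216]
ft_force: [2.1, 3.8, 3.7]
gripper_width: 0.0098
gripper_force: 59.4
```

Request:
send_rows --deltas '[[[0,0,0],[0,0,0]],[[0,0,0],[0,0,0]],[[0,0,0],[0,0,0]],[[0,0,0],[0,0,0]]]'

```text
clock: 18.12
tool_pos: [0.5843, 0.167, 0.1909]
eef_rot: [0.019, 0.085, 0.973, 0.216]
ft_force: [3.4, 4.4, 3.8]
gripper_width: 0.0095
gripper_force: 59.4
```

```bash
python3 st.py; python3 -c "
from h import *
snap('scene','scene5');snap('side','side5')
P=lambda z,y,e:np.array([*(np.array([.9846,-.1751])*(.546+e)+np.array([.1751,.9846])*(.1744+y)),.108+z])
for e in(-.06,.06):
  print([proj('scene4',P(.13*np.sin(a),.13*np.cos(a),e)).round(1) for a in np.radians([66,72,78])])
  print([proj('scene5',P(.13*np.sin(a),.13*np.cos(a),e)).round(1) for a in np.radians([45,50,55])])
c=cv2.imread('pics/scene5.png');d=cv2.imread('pics/side5.png')
f=lambda i:cv2.resize(i,(390,390),interpolation=2)
cv2.imwrite('pics/c5.png',np.hstack([f(c[150:280,310:440]),f(d[70:230,230:390])]))"
```

```text
tilt 25.0 ang 49.9 r 0.1309 ux 0.546 tq 0.73 F uy,z 4.9 3.8 w 0.009520677351127476 [ 0.32  0.48 -0.56  1.85 -0.24  0.74  1.39]
[array([391.7, 177.1]), array([388.3, 171.7]), array([384.9, 166.6])]
[array([401.1, 196.9]), array([399.2, 192.2]), array([397.1, 187.4])]
[array([344.7, 202. ]), array([341.4, 196.3]), array([338. , 190.9])]
[array([354.8, 222.5]), array([352.7, 217.7]), array([350.4, 212.7])]
```

View pics/c5.png

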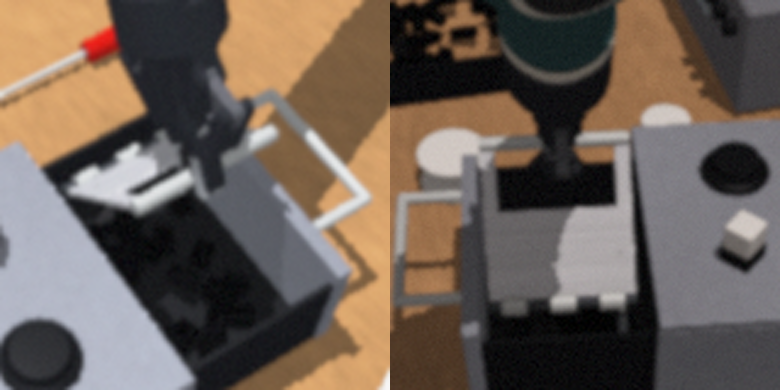

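The bar is at about 50°: scene ends near (402,193) and (357,219), against a prediction for 50° of (399,192) and (353,218). The drawer is open and the other things haven't moved, so I'm handing in.

```bash
python3 -c "
from rig import *
print(sign_off())"
```

```text
the job is handed in; nothing more can be done
None
```

The job is handed in at about 18 s: the drawer is pulled out to its stop, the cover was lifted to about 72° and eased back, and the arm is holding it still at about 50°, with nothing else visibly moved.

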